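Wedge up the instrument stand

ROBOT

A 6-joint arm with a two-finger parallel gripper is mounted at the origin on a cart in front of the work surface, level with it; the furniture and walls round the work are solid. World frame = base frame: x ahead of the robot, y to its left, z up, the work surface at z = 0. Lengths are in mm, angles in rad, forces in N, time in s.
With the tool pointing down it reaches from about 400 to 925 mm from the base axis. Payload 12.5 kg.
Tool frame: the origin (TCP) lies at the very end of the fingers, on their centre line; the grasp point (between the pads) lies grip_depth behind it (grip_depth is the distance from the TCP to the grasp point, in mm); z points along the fingers, y is the line along which they close (so a half turn about z gives the same grasp; the last joint's range is limited). The gripper opens to 95 mm and grips with 3 to 60 N. Pads are 20 mm wide; open, the fingers measure 119 mm over their backs; the gripper's body (75 mm by 180 mm) begins 59 mm behind the grasp point.
Start: joints at [-1.256, 0.491, 1.559, -0, 1.092, -0.106], TCP at [255.331, -570.485, 214.661] pointing down, gripper open.
Joint ranges: [-3.1, 3.1], [-0.84, 2.19], [0.05, 2.79], [-1.13, 4.28], [0.06, 2.93], [-2.69, 2.69]. Speed limits (rad/s): [2.22, 2.22, 2.79, 3.14, 3.14, 3.14].

INTERFACE

Orientations are given as [roll, pitch, yaw] about the fixed x, y, z axes, in that order (R = Rz(yaw) Ry(pitch) Rx(roll)).
In Python, from cell import state, read_camera, job_done, grip_depth gives the robot as it stands.
- The arm moves only by the tool drive_tool, never from a script. Its argument "targets" is a list of rows, each an object with "jaw": the opening, from 0 (shut) to 1 (fully open); "travel": the shift along the tool's x, y, z in m, a list of three; "twist": the turn about the tool's z in rad. In form: [{"jaw": jaw, "travel": [tx, ty, tz], "twist": twist}, ...]. A call has 1 to 8 rows; each row is the pose to reach, as a shift and turn from the pose commanded when the call began, along the tool's axes at that moment; what a row does not reach only later rows make up. A row lasts 1/12 s, in which the tool goes at most 41.7 mm and 7.16 degrees, less where a joint would pass 70% of its speed; a pose out of reach is approached as far as the arm can. A call with a gripper value outside its range is refused whole. The fingers move at their own pace and stop on an object; the grip force is fixed at half the most. Time passes only in rows, so rows that repeat a pose let the fingers close. It gives the time, the measured TCP pose, the force, the opening and the grip force at its end, in the units of the state.
- state(): the state, without advancing time (a new reading comes with each control period).
- read_camera(name): name is "scene" or "top" or "wrist"; returns a dict with "frame" (400x640x3 uint8, red, green, blue), "fx", "fy", "cx", "cy" (pixels), "R" (3x3) and "t" (3): a world point X has camera coordinates R X + t. Camera axes: x right, y down, z forward; pixel columns grow to the right and rows downward; lengths in mm; the calibration is good to about 2 mm. A picture is of the moment at which its call begins. There is no depth.
- job_done(): hands the job in; it is judged then, once.
The state is a dict: "t": time; "joints": joint angles; "qvel": joint speeds; "tau": joint torques, N m; "eef_pos": TCP position; "tcp_rot": TCP orientation; "ft_force": force on the tool from outside, world axes, zero at the start; "moment": the same for the moment, N m; "opening": opening from 0.0 (shut) to 1.0 (fully open); "grip_force": force on a finger pad.
Only numpy, scipy, OpenCV 4.12 (cv2) and the standard library are available. Lean on these libraries where they do the work, as an engineer would, in place of code of your own. Each camera call takes 0.05 s, during which the arm holds its last target. There are 200 camera calls.

TASK

Take the taller of the two wooden wedges by its grip block and push it, thin end first and flat along the bench, square-on under the middle of the front edge of the hinged instrument plate, until that edge has just lifted: about 5 mm up off its rubber rests, and never more than a centimetre. Lift the plate with the wedge alone, leave the low wedge and the other things where they are, and finish while still gripping the wedge so that it holds the plate up; do not let go.

Things in the scene. Friction and masses are not known exactly. Their poses are not given: they have to be found in the camera images.
- tall_wedge_grip (a point): Centre of the grip block at the thick end of the taller of two plain light-wood wedges lying flat on the bench. The block is 28 mm long (x), 30 mm wide (y), 50 mm high; this point is 25 mm above the wedge's flat underside. Grip it from above across the 30 mm width. x points along the wedge to its thin end, z is up.
- tall_wedge: The taller wedge (loose, about 0.11 kg), 160 x 30 mm; origin at the centre of its underside, 66 mm ahead of the block's centre; axes as the grip's. The toe, 80 mm ahead of the origin, is 4 mm thick; the ramp rises 1 in 4 from there back to 34 mm high, 120 mm from the toe. A line scribed across the ramp 84 mm from the toe is 25 mm above the underside.
- low_wedge: The low wedge: the same outline, wood and length, but its ramp rises only from 4 to 14 mm and its grip block is 34 mm high; too low to lift the plate. Origin at the centre of its underside. It and the tall wedge may change places. Leave it alone.
- stand: Fixed grey-painted U-shaped base, 190 x 150 mm. Origin on the bench at its centre; x is the way the wedge is pushed (from the open front to the hinge), y along the plate's front edge, z up. Two side rails (20 mm high with their rubber rests) leave a clear channel 110 mm wide in which the wedge slides on the bench. Plate's front edge at x = -105 mm, hinge at x = +85 mm, hinge axis 20 mm high.
- plate_edge (a point): Middle of the lower front edge of the aluminium plate (190 x 150 x 8 mm), which is hinged at the rear of the stand and carries a measuring box set back 50 mm from this edge. The edge is 20 mm above the bench while the plate rests; 25 mm is the aim. Axes as the stand's while the plate rests.
- plate (a joint): Hinge of the plate, rad: 0 = on its rests, grows as the front edge rises; the edge is 190 mm from the hinge (5 mm of lift = 0.026 rad). The plate sinks back by its own weight; its edge bears on the wedge with about 4 to 6 N.
- instrument: The measuring box that stands loose on the plate (about 0.6 kg), 109 x 130 x 37 mm, dark with a light front face; origin at the centre of its underside. Not to be touched.
- vial: Capped glass sample vial, 27 mm across, 59 mm high, loose; origin at the centre of its underside. Leave alone.
- weight: Brass-coloured knobbed calibration weight, 28 mm across, 35 mm high, loose; origin at the centre of its underside. Leave alone.
- petri: Petri dish, 63 mm across, 15 mm high, loose; origin at the centre of its underside. Leave alone.

How it is judged:
By the outcome, as a careful person would: the job done as asked, in the order asked, and still so for the second after the job is handed in, while the arm keeps its last pose, push and grip.
It also fails if it takes over 38 s, if anything falls off the work surface, if the arm or the gripper's body presses on something with over 40 N, if the wrist force passes 120 N, or if a joint passes its speed limit or range.

## Working session

There is one attempt and no reset: what is moved stays moved. The work goes in short steps, Python scripts to look and compute and a tool call to move; the robot and the scene stay as the last step left them, time stands still between calls to the robot, and variables do not carry over. Pictures are saved under pics/ and viewed, at most 10 in all, crops included, and the job is handed in when it is done.

Besides the shell and the picture viewer there is one more tool, called after ">>>" by a JSON object that holds its "method" and its "body", one argument or row to a line. drive_tool: Moves the arm, as the interface text tells. Its arguments: {"type":"object","properties":{"targets":{"type":"array"}},"required":["targets"]}

```bash
ls; mkdir -p pics
python3 - <<'E'
from cell import *
import cv2
print(state(),grip_depth)
for n in("scene","top","wrist"):
    c=read_camera(n);cv2.imwrite(f"pics/{n}0.png",c["frame"][:,:,::-1]);print(n,c["fx"],c["cx"],c["cy"],c["R"],c["t"])
E
```

```text
pics
{'t': 0.0, 'joints': array([-1.25561464e+00,  4.91585714e-01,  1.55946750e+00,  1.84758780e-05,
        1.09173778e+00, -1.05573276e-01]), 'qvel': array([-2.34740461e-04, -7.36809261e-04, -8.15046835e-04, -1.01514566e-05,
       -1.04787723e-03,  1.53042135e-03]), 'tau': array([ 1.18099433e-03, -6.12645435e+01, -2.58179533e+01,  6.93037058e-02,
        4.82398644e-02, -1.42106110e-04]), 'eef_pos': array([ 255.23936049, -570.21930129,  214.03929883]), 'tcp_rot': array([-3.14040271e+00, -1.42572124e-04,  4.20746349e-01]), 'ft_force': array([ 0.20938081, -0.63440379, -0.42150073]), 'moment': array([ 0.00430075, -0.01232084,  0.02136525]), 'grip_force': 0.0, 'opening': 1.0018212677096214} 18.8
scene 464.15056372658825 318.26214254675585 202.68381045034846 [[-0.78754956 -0.61619041 -0.00866377]
 [-0.40681598  0.53040659 -0.74375372]
 [ 0.46288923 -0.58221836 -0.66839759]] [466.64522462 217.4286138  970.33783926]
top 404.45145330631954 322.2934904970837 206.6203518806135 [[ 0.01585872 -0.99970682  0.01829705]
 [-0.99668418 -0.01726607 -0.07951429]
 [ 0.0798069  -0.01697539 -0.99666579]] [  23.91666526  557.9480842  1051.00002294]
wrist 302.219289823437 320.811846921118 200.5088396567254 [[ 0.40892    -0.91256835 -0.00185507]
 [-0.8816906  -0.39560645  0.25713269]
 [-0.23538503 -0.1035111  -0.96637433]] [-624.916799    -30.97249636  390.60036935]
```

View pics/scene0.png

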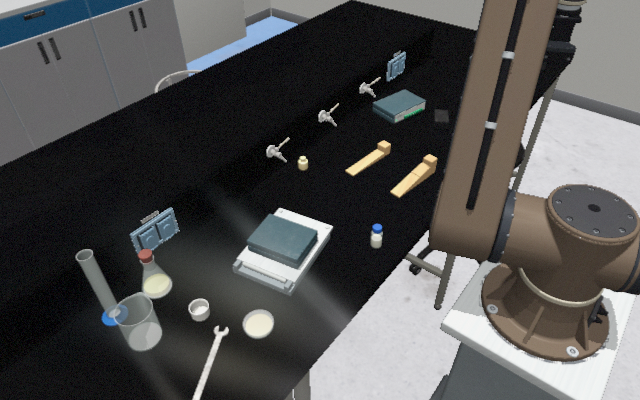

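View pics/top0.png

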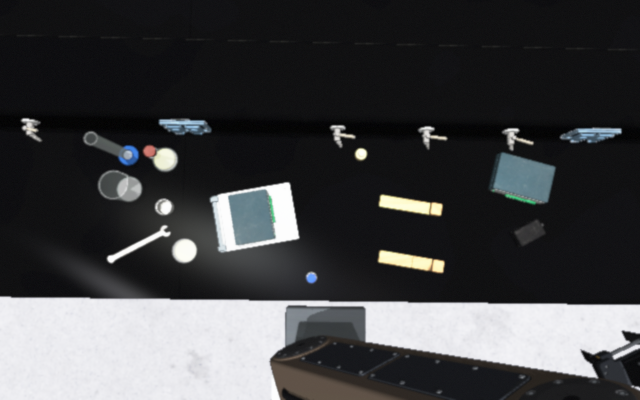

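The scene view shows the tall wedge nearest the robot, with its block at about (430,163), its toe at (395,193) and a scribe line. In the top view that wedge runs from (379,257) to (444,267). The plate's front edge is on the right, near x≈292, and its hinge is at x≈215.

Run:
```python
import cv2,numpy as np
s=cv2.imread("pics/scene0.png");t=cv2.imread("pics/top0.png")
a=cv2.resize(t[175:285,205:305],None,fx=4,fy=4,interpolation=cv2.INTER_CUBIC)   #400x440
b=cv2.resize(t[235:285,365:455],None,fx=4,fy=4,interpolation=cv2.INTER_CUBIC)   #360x200
c=cv2.resize(s[145:205,380:450],None,fx=4,fy=4,interpolation=cv2.INTER_CUBIC)   #280x240
o=np.zeros((600,800,3),np.uint8);o[:440,:400]=a;o[:200,400:760]=b;o[200:440,400:680]=c
cv2.imwrite("pics/z0.png",o)
d=cv2.resize(s[200:300,225:345],None,fx=6,fy=6,interpolation=cv2.INTER_CUBIC);cv2.imwrite("pics/z1.png",d)
for n,im in(("top",t),("scene",s)):
    h=cv2.cvtColor(im,cv2.COLOR_BGR2HSV);m=cv2.inRange(h,(8,60,120),(30,255,255))
    for k in cv2.findContours(m,0,2)[0]:
        if cv2.contourArea(k)>150:print(n,cv2.contourArea(k),cv2.minAreaRect(k),cv2.boxPoints(cv2.minAreaRect(k)).round(1).tolist())
```

```text
top 786.5 ((410.9768981933594, 261.1339111328125), (66.46758270263672, 13.048851013183594), 9.7824068069458) [[377.1000061035156, 261.8999938964844], [379.29998779296875, 249.10000610351562], [444.79998779296875, 260.3999938964844], [442.6000061035156, 273.20001220703125]]
top 729.0 ((410.4240417480469, 205.0099639892578), (63.34386444091797, 13.19488525390625), 8.47114372253418) [[378.1000061035156, 206.89999389648438], [380.1000061035156, 193.8000030517578], [442.70001220703125, 203.1999969482422], [440.79998779296875, 216.1999969482422]]
scene 1242.0 ((542.7758178710938, 340.78076171875), (114.01749420166016, 26.438251495361328), 15.306138038635254) [[484.29998779296875, 338.5], [491.29998779296875, 313.0], [601.2999877929688, 343.1000061035156], [594.2999877929688, 368.6000061035156]]
scene 190.0 ((632.9671630859375, 250.6393280029297), (13.571908950805664, 32.00922393798828), 39.80556869506836) [[617.5, 258.6000061035156], [638.0, 234.0], [648.4000244140625, 242.6999969482422], [627.9000244140625, 267.29998779296875]]
scene 487.0 ((533.5294799804688, 229.6245880126953), (46.4377
[... 442 characters left out ...]
]]
scene 224.0 ((592.1535034179688, 217.2441864013672), (95.5191879272461, 39.576026916503906), 19.397811889648438) [[540.5, 220.0], [553.7000122070312, 182.6999969482422], [643.7999877929688, 214.39999389648438], [630.5999755859375, 251.8000030517578]]
scene 681.0 ((416.00006103515625, 177.00001525878906), (16.970561981201172, 56.56854248046875), 45.0) [[390.0, 191.0], [430.0, 151.0], [442.0, 163.0], [402.0, 203.0]]
scene 472.0 ((369.2598876953125, 159.15097045898438), (14.212671279907227, 51.29226303100586), 50.710594177246094) [[344.8999938964844, 169.89999389648438], [384.6000061035156, 137.39999389648438], [393.6000061035156, 148.39999389648438], [353.8999938964844, 180.89999389648438]]
```

View pics/z0.png

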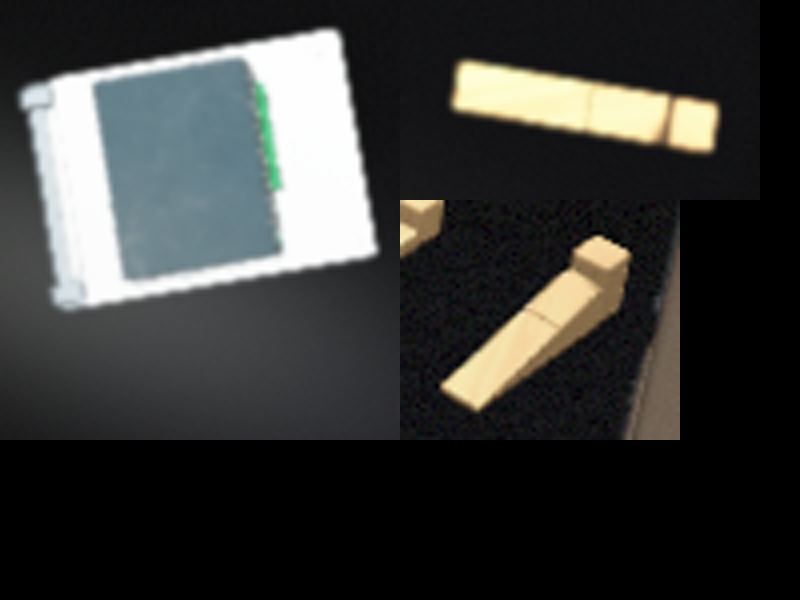

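View pics/z1.png

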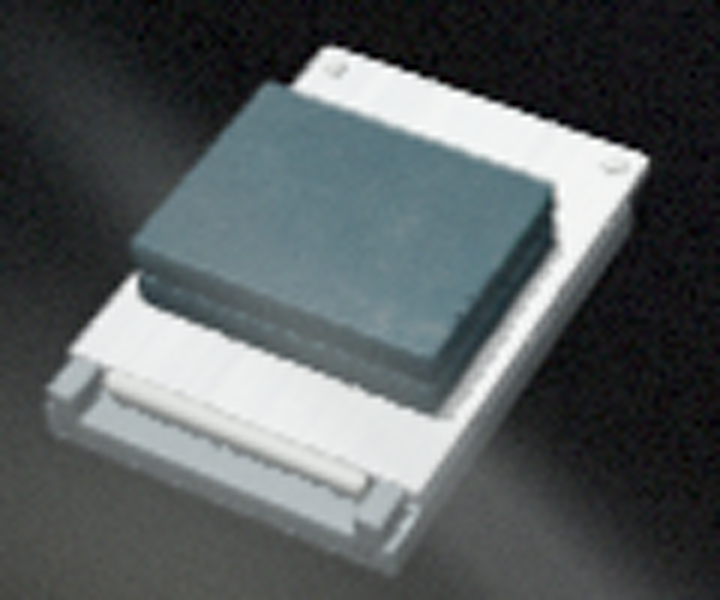

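The zoomed crops show the front edge of the plate's top face from (290,182) to (299,239) in the top view and from (280,207) to (333,226) in the scene view. The block top, scribe line and toe corners of the tall wedge are also visible. I'll triangulate these points next.

```bash
cat > h.py <<'E'
import numpy as np
from cell import *
def cam(n):
    c=read_camera(n);K=np.array([[c["fx"],0,c["cx"]],[0,c["fy"],c["cy"]],[0,0,1]]);return K@np.c_[c["R"],np.array(c["t"]).reshape(3)],c
def tri(P,Q,a,b):
    A=np.array([a[0]*P[2]-P[0],a[1]*P[2]-P[1],b[0]*Q[2]-Q[0],b[1]*Q[2]-Q[1]])
    X=np.linalg.lstsq(A[:,:3],-A[:,3],rcond=None)[0]
    r=lambda P,a:np.abs((P@np.r_[X,1])[:2]/(P@np.r_[X,1])[2]-a).max()
    return X,max(r(P,a),r(Q,b))
def onz(P,a,z):
    A=np.array([a[0]*P[2]-P[0],a[1]*P[2]-P[1]]);return np.r_[np.linalg.solve(A[:,:2],-A[:,3]-A[:,2]*z),z]
E
python3 - <<'E'
from h import *
T,_=cam("top");S,_=cam("scene")
f=lambda p,s,o,sh=(0,0):(np.array(p)-sh+.5)/s-.5+o
tp=lambda p:f(p,4,(205,175));tw=lambda p:f(p,4,(365,235),(400,0));sw=lambda p:f(p,4,(380,145),(400,200));sp=lambda p:f(p,6,(225,200))
L=[("plateA",tp((341,29)),sp((328,45)),28),("plateB",tp((378,255)),sp((650,157)),28),("hingeA?",tp((50,80)),sp((70,355)),28),
("toe1",tw((459,61)),sw((479,410)),4),("toe2",tw((452,108)),sw((441,387)),4),
("scr1",tw((592,85)),sw((559,327)),25),("scr2",tw((587,130)),sw((526,311)),25),
("blkfar1",tw((719,103)),sw((630,253)),50),("blkfar2",tw((714,153)),sw((600,235)),50),("blknear",tw((674,96)),sw((608,273)),50),("blknear2",tw((668,147)),sw((573,255)),50)]
for n,a,b,z in L:
    for bb in([b]):
        X,r=tri(T,S,a,bb);print(n,X.round(1),round(r,2),"top@z",onz(T,a,z).round(1),"scene@z",onz(S,bb,z).round(1))
E
```

```text
plateA [622.4 120.8  23.1] 0.17 top@z [621.2 120.1  28. ] scene@z [618.9 124.9  28. ]
plateB [473.4  93.3  25.2] 0.33 top@z [472.5  92.6  28. ] scene@z [472.4  96.1  28. ]
hingeA? [583.6 310.8  25.5] 0.22 top@z [583.9 310.6  28. ] scene@z [581.3 311.9  28. ]
toe1 [ 431.8 -133.2  -18.4] 4.77 top@z [ 445.2 -122.1    4. ] scene@z [ 411.5 -116.4    4. ]
toe2 [ 425.7 -107.3   23.3] 4.18 top@z [ 413.9 -117.5    4. ] scene@z [ 443.7 -121.2    4. ]
scr1 [ 419.3 -217.6    5.6] 4.29 top@z [ 431.4 -206.5   25. ] scene@z [ 401.9 -200.9   25. ]
scr2 [ 413.6 -193.    39. ] 4.2 top@z [ 402.  -203.1   25. ] scene@z [ 428.3 -202.7   25. ]
blkfar1 [ 409.4 -296.    27.3] 4.47 top@z [ 422.1 -282.4   50. ] scene@z [ 390.3 -272.8   50. ]
blkfar2 [ 402.1 -267.8   64.1] 4.35 top@z [ 390.2 -278.9   50. ] scene@z [ 416.6 -279.1   50. ]
blknear [ 412.4 -267.5   25.4] 4.87 top@z [ 426.1 -253.3   50. ] scene@z [ 391.6 -243.2   50. ]
blknear2 [ 406.  -238.5   62.6] 4.59 top@z [ 393.6 -249.3   50. ] scene@z [ 420.3 -247.    50. ]
```

>>> {"method": "drive_tool", "body": {
  "targets": [
    {"jaw": 1, "travel": [0.033, -0.027, 0.005], "twist": -0.12},
    {"jaw": 1, "travel": [0.066, -0.054, 0.01], "twist": -0.24},
    {"jaw": 1, "travel": [0.099, -0.081, 0.015], "twist": -0.36},
    {"jaw": 1, "travel": [0.132, -0.108, 0.02], "twist": -0.48},
    {"jaw": 1, "travel": [0.165, -0.135, 0.025], "twist": -0.6},
    {"jaw": 1, "travel": [0.198, -0.162, 0.03], "twist": -0.72},
    {"jaw": 1, "travel": [0.231, -0.189, 0.035], "twist": -0.84},
    {"jaw": 1, "travel": [0.264, -0.215, 0.04], "twist": -0.96}
  ]
}}

```text
t: 0.92
eef_pos: [404.5, -272.9, 175.7]
tcp_rot: [3.141, 0.0, 1.386]
ft_force: [0.7, -0.5, 0.4]
opening: 0.997
grip_force: 0.0
```

```bash
cat >> h.py <<'E'
def mv(x,y,z,yaw):
    s=state();p=s["eef_pos"];w=s["tcp_rot"][2];d=np.array([x,y,z])-p;c,n=np.cos(w),np.sin(w)
    tw=-((yaw-w+np.pi)%(2*np.pi)-np.pi)
    print("t",round(s["t"],2),"tcp",p.round(1),s["tcp_rot"].round(4),"F",s["ft_force"].round(1),"open",round(s["opening"],3),"grip",round(s["grip_force"],1))
    print("travel",((np.array([d[0]*c+d[1]*n,d[0]*n-d[1]*c,-d[2]]))/1000).round(4),"twist",round(tw,4))
E
python3 - <<'E'
from h import *
import cv2
mv(408,-266,160,1.426)
P,c=cam("wrist");cv2.imwrite("pics/w1.png",c["frame"][:,:,::-1])
T,_=cam("top")
print("low",[onz(T,p,4).round(0) for p in((379,201),(442,210))],"vial",onz(T,(311,278),59).round(0))
E
```

```text
t 0.92 tcp [ 404.5 -272.9  175.7] [3.1413e+00 2.0000e-04 1.3863e+00] F [ 0.7 -0.5  0.4] open 0.997 grip 0.0
travel [0.0075 0.0022 0.0157] twist -0.0397
low [array([ 577., -120.,    4.]), array([ 555., -292.,    4.])] vial [373.  59.  59.]
```

View pics/w1.png

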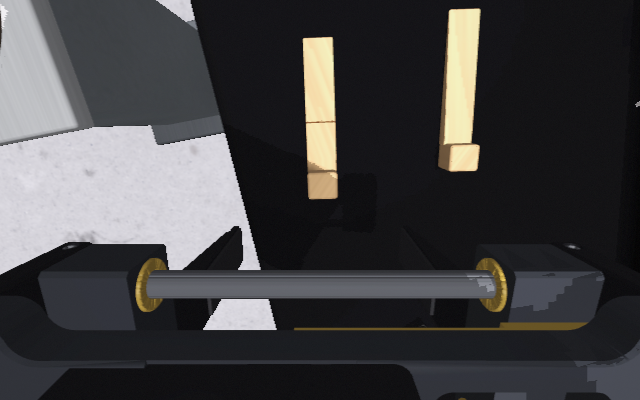

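The wrist view shows the toe corners at (303,39) and (333,37), the scribe line at y≈122, and the block top between (307,172) and (338,198). The low wedge is on the right.

Run:
```python
from h import *
P,c=cam("wrist");T,_=cam("top")
f=lambda p:(np.array(p)-(400,0)+.5)/4-.5+(365,235)
ax=[]
for n,z,w,t in[("toe",4,((303.5,39),(332.5,37.5)),((452,108),(459,61))),("scr",25,((306,122.5),(335.5,121.5)),((587,130),(592,85))),("blkF",50,((307.5,172.5),(337,171.5)),((668,147),(674,96))),("blkR",50,((309,199),(338,198)),((714,153),(719,103)))]:
    w=np.mean(w,0);t=np.mean([f(p) for p in t],0)
    X,r=tri(P,T,w,t);print(n,"tri",X.round(1),round(r,2),"wrist",onz(P,w,z).round(1),"top",onz(T,t,z).round(1))
    ax.append(onz(P,w,z))
d=ax[0]-ax[3];print("yaw",np.arctan2(d[1],d[0]),np.hypot(*d[:2]),"blk",(ax[2]+ax[3])/2)
```

```text
toe tri [ 429.2 -119.7    4. ] 0.51 wrist [ 428.7 -119.6    4. ] top [ 429.5 -119.8    4. ]
scr tri [ 417.1 -201.7   37.6] 0.38 wrist [ 416.7 -201.7   25. ] top [ 416.7 -204.8   25. ]
blkF tri [ 410.6 -246.1   67.6] 0.51 wrist [ 409.7 -248.9   50. ] top [ 409.8 -251.3   50. ]
blkR tri [ 409.8 -259.1  116.7] 1.39 wrist [ 406.1 -275.7   50. ] top [ 406.1 -280.6   50. ]
yaw 1.426977445859527 157.67211012351942 blk [ 407.91306146 -262.26770066   50.        ]
```

Run:
```python
from h import *
T,_=cam("top");S,_=cam("scene")
tw=lambda p:(np.array(p)-(400,0)+.5)/4-.5+(365,235);sw=lambda p:(np.array(p)-(400,200)+.5)/4-.5+(380,145)
for n,a,b in[("toe",(455.5,84.5),(460,398.5)),("scr",(589.5,107.5),(542.5,319)),("blk",(694,125),(602.5,254.5))]:
    X,r=tri(T,S,tw(a),sw(b));print(n,X.round(1),r)
mv(408,-264.3,80,1.427)
```

```text
toe [ 428.9 -120.4    2.1] 0.21954304928311785
scr [ 416.6 -205.5   21.9] 0.01871486142744061
blk [ 407.6 -267.9   43.8] 0.06281350605922853
t 1.22 tcp [ 404.  -275.6  175.9] [3.1412e+00 4.0000e-04 1.3793e+00] F [-0.2 -0.7  1.1] open 1.002 grip 0.0
travel [0.0118 0.0018 0.0959] twist -0.0477
```

>>> {"method": "drive_tool", "body": {
  "targets": [
    {"jaw": 1, "travel": [0.004, 0.001, 0.032], "twist": -0.016},
    {"jaw": 1, "travel": [0.008, 0.002, 0.064], "twist": -0.032},
    {"jaw": 1, "travel": [0.012, 0.002, 0.096], "twist": -0.048},
    {"jaw": 1, "travel": [0.012, 0.002, 0.096], "twist": -0.048},
    {"jaw": 1, "travel": [0.012, 0.002, 0.096], "twist": -0.048}
  ]
}}

```text
t: 1.63
eef_pos: [407.6, -264.2, 79.3]
tcp_rot: [-3.139, -0.001, 1.426]
ft_force: [-1.0, -0.1, 1.0]
opening: 0.999
grip_force: 0.0
```

Run:
```python
from h import *
mv(408,-264.3,7.5,1.427)
```

```text
t 1.63 tcp [ 407.6 -264.2   79.3] [-3.1392e+00 -1.4000e-03  1.4262e+00] F [-1.  -0.1  1. ] open 0.999 grip 0.0
travel [-0.0001  0.0004  0.0718] twist -0.0008
```

>>> {"method": "drive_tool", "body": {
  "targets": [
    {"jaw": 1, "travel": [0, 0, 0.03], "twist": 0},
    {"jaw": 1, "travel": [0, 0, 0.055], "twist": 0},
    {"jaw": 1, "travel": [0, 0, 0.071], "twist": 0},
    {"jaw": 1, "travel": [0, 0, 0.071], "twist": 0},
    {"jaw": 0.6, "travel": [0, 0, 0.071], "twist": 0},
    {"jaw": 0.45, "travel": [0, 0, 0.071], "twist": 0},
    {"jaw": 0.2, "travel": [0, 0, 0.071], "twist": 0},
    {"jaw": 0.2, "travel": [0, 0, 0.071], "twist": 0}
  ]
}}

```text
t: 2.3
eef_pos: [408.8, -263.9, 10.1]
tcp_rot: [3.14, 0.001, 1.429]
ft_force: [0.7, 0.8, -0.2]
opening: 0.777
grip_force: 0.0
```

>>> {"method": "drive_tool", "body": {
  "targets": [
    {"jaw": 0.2, "travel": [0, 0, 0], "twist": 0},
    {"jaw": 0.2, "travel": [0, 0, 0], "twist": 0},
    {"jaw": 0.2, "travel": [0, 0, 0], "twist": 0},
    {"jaw": 0.2, "travel": [0, 0, 0], "twist": 0}
  ]
}}

```text
t: 2.63
eef_pos: [408.4, -263.3, 8.9]
tcp_rot: [3.141, 0.0, 1.429]
ft_force: [0.2, 0.1, -0.1]
opening: 0.496
grip_force: 0.0
```

>>> {"method": "drive_tool", "body": {
  "targets": [
    {"jaw": 0, "travel": [0, 0, 0], "twist": 0},
    {"jaw": 0, "travel": [0, 0, 0], "twist": 0},
    {"jaw": 0, "travel": [0, 0, 0], "twist": 0},
    {"jaw": 0, "travel": [0, 0, 0], "twist": 0},
    {"jaw": 0, "travel": [0, 0, 0], "twist": 0},
    {"jaw": 0, "travel": [0, 0, 0], "twist": 0}
  ]
}}

```text
t: 3.13
eef_pos: [408.4, -263.3, 8.7]
tcp_rot: [-3.142, 0.0, 1.429]
ft_force: [-0.8, 0.2, -0.9]
opening: 0.312
grip_force: 30.0
```

>>> {"method": "drive_tool", "body": {
  "targets": [
    {"jaw": 0, "travel": [0, 0, -0.008], "twist": 0},
    {"jaw": 0, "travel": [0.01, 0.003, -0.015], "twist": 0},
    {"jaw": 0, "travel": [0.034, 0.01, -0.015], "twist": -0.03},
    {"jaw": 0, "travel": [0.062, 0.018, -0.015], "twist": -0.07},
    {"jaw": 0, "travel": [0.09, 0.027, -0.015], "twist": -0.11},
    {"jaw": 0, "travel": [0.118, 0.036, -0.015], "twist": -0.15},
    {"jaw": 0, "travel": [0.146, 0.048, -0.015], "twist": -0.19},
    {"jaw": 0, "travel": [0.17, 0.06, -0.015], "twist": -0.22}
  ]
}}

```text
t: 3.8
eef_pos: [492.4, -101.2, 24.6]
tcp_rot: [3.141, 0.0, 1.651]
ft_force: [-0.2, -0.2, -2.0]
opening: 0.315
grip_force: 30.0
```

Run:
```python
from h import *
mv(578,-61,23,1.754)
```

```text
t 3.8 tcp [ 492.4 -101.2   24.6] [3.1413e+00 2.0000e-04 1.6514e+00] F [-0.2 -0.2 -2. ] open 0.315 grip 30.0
travel [0.0331 0.0886 0.0016] twist -0.1026
```

>>> {"method": "drive_tool", "body": {
  "targets": [
    {"jaw": 0, "travel": [0.014, 0.02, 0], "twist": -0.025},
    {"jaw": 0, "travel": [0.022, 0.042, 0], "twist": -0.05},
    {"jaw": 0, "travel": [0.028, 0.066, 0], "twist": -0.075},
    {"jaw": 0, "travel": [0.032, 0.088, 0], "twist": -0.1},
    {"jaw": 0, "travel": [0.032, 0.088, 0], "twist": -0.1},
    {"jaw": 0, "travel": [0.032, 0.088, 0], "twist": -0.1},
    {"jaw": 0, "travel": [0.032, 0.088, 0], "twist": -0.1}
  ]
}}

```text
t: 4.38
eef_pos: [576.2, -64.3, 24.0]
tcp_rot: [-3.141, -0.0, 1.749]
ft_force: [-0.5, 0.3, -1.5]
opening: 0.317
grip_force: 30.0
```

Run:
```python
from h import *
import cv2
mv(578,-61,8.7,1.754)
P,c=cam("wrist");T,t=cam("top");
w=c["frame"][:,:,::-1];t=t["frame"][:,:,::-1]
o=np.zeros((600,800,3),np.uint8);o[:260,:800]=cv2.resize(w[30:160,140:540],None,fx=2,fy=2,interpolation=cv2.INTER_CUBIC)
o[260:600,:]=cv2.resize(t[165:250,205:405],None,fx=4,fy=4,interpolation=cv2.INTER_CUBIC)
cv2.imwrite("pics/z2.png",o);cv2.imwrite("pics/w2.png",w)
```

```text
t 4.38 tcp [576.2 -64.3  24. ] [-3.1408e+00 -2.0000e-04  1.7488e+00] F [-0.5  0.3 -1.5] open 0.317 grip 30.0
travel [0.0029 0.0024 0.0153] twist -0.0052
```

View pics/z2.png

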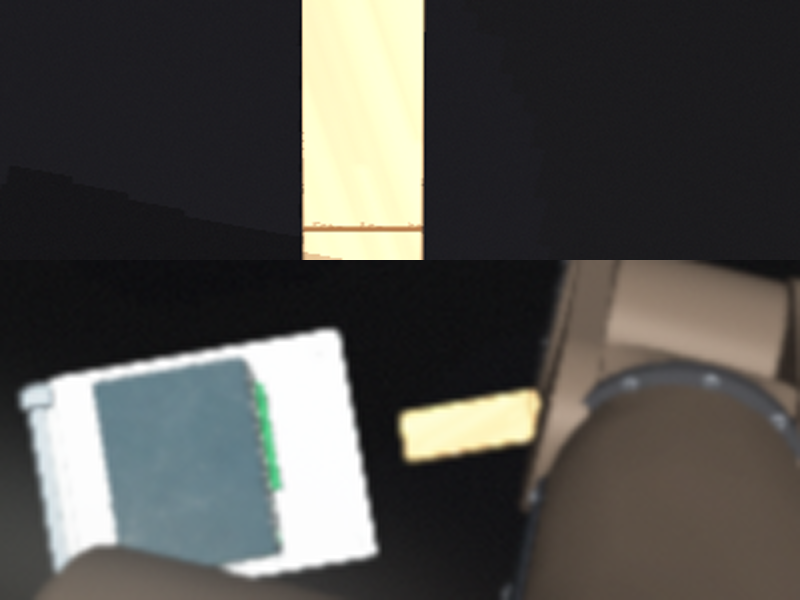

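View pics/w2.png

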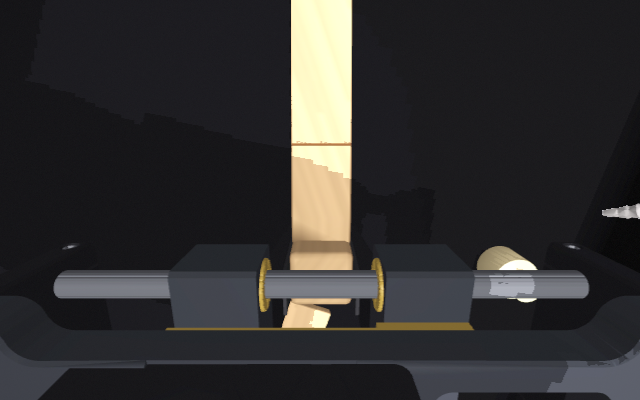

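The wrist view shows the wedge held straight, with its scribe line at row 144, and the plate is out of that view. In the top crop the toe corners are at (399,411) and (407,463), and the plate's front edge runs from (340,329) to (377,553).

Run:
```python
from h import *
T,_=cam("top");W,_=cam("wrist")
f=lambda p:(np.array(p)-(0,260)+.5)/4-.5+(205,165)
p1,p2=[onz(T,f(p),28)[:2] for p in((341,329),(378,553.5))]
a,b=[onz(T,f(p),19)[:2] for p in((399,411),(406.5,463))]
e=p1-p2;ang=np.arctan2(e[1],e[0])+np.pi/2;u=np.array([np.cos(ang),np.sin(ang)]);v=np.array([-u[1],u[0]])
m=(p1+p2)/2;toe=(a+b)/2
print("edge",p1,p2,np.hypot(*e),"mid",m,"push yaw",ang)
print("toe",toe,np.hypot(*(a-b)),"gap",(m-toe)@u,"lat",(m-toe)@v)
for z,px in((15+25,(321.5,144)),(15+50,(321,242)),(15+50,(320.5,303))): print("wrist",onz(W,px,z).round(1))
s=state();w=s["tcp_rot"][2];print("toe from tcp",s["eef_pos"][:2]+146*np.array([np.cos(w),np.sin(w)]),s["eef_pos"],w, "tcp lat",(m-s["eef_pos"][:2])@v,"along",(m-s["eef_pos"][:2])@u)
```

```text
edge [621.21119497 120.13141173] [473.50482186  92.6465378 ] 150.24177499539942 mid [547.35800842 106.38897477] push yaw 1.7547700049376833
toe [550.94516     78.14937587] 35.00372416253413 gap 28.41926714995364 lat -1.6394685519999825
wrist [564.9  -6.3  40. ]
wrist [572.2 -48.2  65. ]
wrist [577.6 -79.5  65. ]
toe from tcp [550.68603433  78.672874  ] [576.41639952 -65.04194189  23.94748507] 1.7479569758790041 tcp lat -2.7931483937327926 along 173.85381100662684
```

Run:
```python
from h import *
mv(578.8,-62.7,8.7,1.755)
```

```text
t 4.58 tcp [576.4 -65.   23.9] [-3.1412 -0.      1.748 ] F [-0.   0.6 -1.1] open 0.313 grip 30.0
travel [0.0019 0.0028 0.0152] twist -0.007
```

>>> {"method": "drive_tool", "body": {
  "targets": [
    {"jaw": 0, "travel": [0.002, 0.0028, 0.005], "twist": -0.007},
    {"jaw": 0, "travel": [0.002, 0.0028, 0.01], "twist": -0.007},
    {"jaw": 0, "travel": [0.002, 0.0028, 0.013], "twist": -0.007},
    {"jaw": 0, "travel": [0.002, 0.0028, 0.015], "twist": -0.007},
    {"jaw": 0, "travel": [0.002, 0.0028, 0.015], "twist": -0.007},
    {"jaw": 0, "travel": [0.002, 0.0028, 0.015], "twist": -0.007}
  ]
}}

```text
t: 5.08
eef_pos: [579.2, -62.3, 8.7]
tcp_rot: [-3.141, -0.0, 1.756]
ft_force: [-1.2, 0.6, 3.5]
opening: 0.313
grip_force: 30.0
```

Run:
```python
from h import *
mv(547.4+.1829*115,106.4-.9831*115,8.7,1.755)
```

```text
t 5.08 tcp [579.2 -62.3   8.7] [-3.1410e+00 -2.0000e-04  1.7558e+00] F [-1.2  0.6  3.5] open 0.313 grip 30.0
travel [ 0.0567 -0.0003 -0.    ] twist 0.0008
```

>>> {"method": "drive_tool", "body": {
  "targets": [
    {"jaw": 0, "travel": [0.008, 0, 0], "twist": 0},
    {"jaw": 0, "travel": [0.018, 0, 0], "twist": 0},
    {"jaw": 0, "travel": [0.028, 0, 0], "twist": 0},
    {"jaw": 0, "travel": [0.038, 0, 0], "twist": 0},
    {"jaw": 0, "travel": [0.048, 0, 0], "twist": 0},
    {"jaw": 0, "travel": [0.056, 0, 0], "twist": 0},
    {"jaw": 0, "travel": [0.056, 0, 0], "twist": 0},
    {"jaw": 0, "travel": [0.056, 0, 0], "twist": 0}
  ]
}}

```text
t: 5.75
eef_pos: [569.0, -6.5, 8.7]
tcp_rot: [-3.141, -0.0, 1.757]
ft_force: [-0.3, 1.4, 1.1]
opening: 0.315
grip_force: 30.0
```

Run:
```python
from h import *
for a in(75,62):mv(547.4+.1829*a,106.4-.9831*a,8.7,1.755)
```

```text
t 5.75 tcp [569.   -6.5   8.7] [-3.1413e+00 -1.0000e-04  1.7570e+00] F [-0.3  1.4  1.1] open 0.315 grip 30.0
travel [ 0.04   -0.0005  0.    ] twist 0.002
t 5.75 tcp [569.   -6.5   8.7] [-3.1413e+00 -1.0000e-04  1.7570e+00] F [-0.3  1.4  1.1] open 0.315 grip 30.0
travel [ 0.053  -0.0005  0.    ] twist 0.002
```

Next I push to about along = 75 mm, watching the force for contact.

>>> {"method": "drive_tool", "body": {
  "targets": [
    {"jaw": 0, "travel": [0.008, 0, 0], "twist": 0.001},
    {"jaw": 0, "travel": [0.016, 0, 0], "twist": 0.002},
    {"jaw": 0, "travel": [0.022, -0.0004, 0], "twist": 0.002},
    {"jaw": 0, "travel": [0.026, -0.0004, 0], "twist": 0.002},
    {"jaw": 0, "travel": [0.028, -0.0004, 0], "twist": 0.002},
    {"jaw": 0, "travel": [0.028, -0.0004, 0], "twist": 0.002}
  ]
}}

```text
t: 6.25
eef_pos: [563.4, 20.7, 8.7]
tcp_rot: [-3.141, -0.0, 1.754]
ft_force: [-0.2, 0.8, -0.1]
opening: 0.311
grip_force: 30.0
```

>>> {"method": "drive_tool", "body": {
  "targets": [
    {"jaw": 0, "travel": [0.003, 0, 0], "twist": 0},
    {"jaw": 0, "travel": [0.006, 0, 0], "twist": 0},
    {"jaw": 0, "travel": [0.006, 0, 0], "twist": 0},
    {"jaw": 0, "travel": [0.006, 0, 0], "twist": 0}
  ]
}}

```text
t: 6.58
eef_pos: [562.5, 26.2, 8.7]
tcp_rot: [-3.141, 0.0, 1.754]
ft_force: [0.8, 1.4, -0.2]
opening: 0.314
grip_force: 30.0
```

>>> {"method": "drive_tool", "body": {
  "targets": [
    {"jaw": 0, "travel": [0.003, 0, 0], "twist": 0},
    {"jaw": 0, "travel": [0.006, 0, 0], "twist": 0},
    {"jaw": 0, "travel": [0.006, 0, 0], "twist": 0},
    {"jaw": 0, "travel": [0.006, 0, 0], "twist": 0}
  ]
}}

```text
t: 6.92
eef_pos: [561.4, 32.2, 8.7]
tcp_rot: [3.142, -0.0, 1.754]
ft_force: [0.6, 1.6, -1.5]
opening: 0.315
grip_force: 30.0
```

Run:
```python
from h import *
import cv2
mv(547.4+.1829*62,106.4-.9831*62,8.7,1.755)
_,s=cam("scene");_,t=cam("top");s=s["frame"][:,:,::-1];t=t["frame"][:,:,::-1]
cv2.imwrite("pics/scene3.png",s)
o=np.zeros((600,800,3),np.uint8);o[:300,:400]=cv2.resize(cv2.imread("pics/scene0.png")[200:275,255:355],None,fx=4,fy=4,interpolation=2);o[:300,400:]=cv2.resize(s[200:275,255:355],None,fx=4,fy=4,interpolation=2)
o[300:,:]=cv2.resize(t[175:250,235:335],None,fx=8,fy=4,interpolation=2)[:300]
cv2.imwrite("pics/z3.png",o)
```

```text
t 6.92 tcp [561.4  32.2   8.7] [ 3.1415e+00 -1.0000e-04  1.7538e+00] F [ 0.6  1.6 -1.5] open 0.315 grip 30.0
travel [ 0.0135 -0.0002  0.    ] twist -0.0012
```

View pics/z3.png

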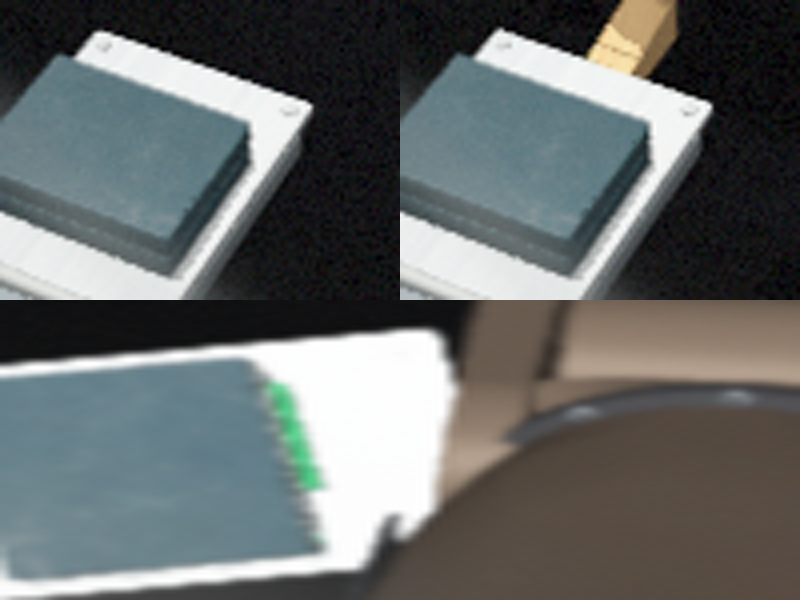

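The scene crop shows the wedge central under the edge, with the scribe line still outside the plate and the lift barely begun. I'll push on in small steps and measure the lift from the shift of the plate's front corners.

>>> {"method": "drive_tool", "body": {
  "targets": [
    {"jaw": 0, "travel": [0.003, 0, 0], "twist": 0},
    {"jaw": 0, "travel": [0.006, 0, 0], "twist": 0},
    {"jaw": 0, "travel": [0.008, 0, 0], "twist": 0},
    {"jaw": 0, "travel": [0.008, 0, 0], "twist": 0},
    {"jaw": 0, "travel": [0.008, 0, 0], "twist": 0}
  ]
}}

```text
t: 7.43
eef_pos: [559.9, 39.9, 8.7]
tcp_rot: [3.142, -0.0, 1.754]
ft_force: [1.4, -0.4, -2.0]
opening: 0.314
grip_force: 30.0
```

```bash
cat > lift.py <<'E'
from h import *
import cv2
mv(547.4+.1829*62,106.4-.9831*62,8.7,1.755)
S,s=cam("scene");g=lambda i:cv2.GaussianBlur(cv2.cvtColor(i,cv2.COLOR_BGR2GRAY),(0,0),.7).astype(np.float32)
fr=[]
for i in range(6): fr.append(read_camera("scene")["frame"][:,:,::-1].astype(np.float32))
now=g(np.mean(fr,0).astype(np.uint8));a=g(cv2.imread("pics/scene0.png"))
def pr(X):q=S@np.r_[X,1];return q[:2]/q[2]
for n,X in(("A",(621,120,28)),("B",(473.5,92.6,28)),("wrench-control",None)):
    c=pr(X) if X else np.array([215.,335.])
    x,y=c.round().astype(int);k=9
    p0=a[y-k:y+k+1,x-k:x+k+1].copy();W=np.eye(2,3,dtype=np.float32)
    _,W=cv2.findTransformECC(p0,now[y-k:y+k+1,x-k:x+k+1].copy(),W,cv2.MOTION_TRANSLATION,(3,200,1e-6))
    d=W[:,2];print(n,"shift",d.round(3),end=" ")
    if X:e=pr(np.array(X)+[0,0,5])-pr(X);print("5mm=",e.round(2),"lift",(5*d@e/(e@e)).round(2))
E
python3 lift.py
```

```text
t 7.43 tcp [559.9  39.9   8.7] [ 3.1416 -0.      1.7538] F [ 1.4 -0.4 -2. ] open 0.314 grip 30.0
travel [ 0.0056 -0.0002 -0.    ] twist -0.0012
A shift [-0.062 -0.663] 5mm= [-0.13 -1.47] lift 2.25
B shift [ 0.022 -0.652] 5mm= [ 0.03 -1.48] lift 2.2
wrench-control shift [-0.01   0.007]
```

>>> {"method": "drive_tool", "body": {
  "targets": [
    {"jaw": 0, "travel": [0.003, 0, 0], "twist": 0},
    {"jaw": 0, "travel": [0.006, 0, 0], "twist": 0},
    {"jaw": 0, "travel": [0.006, 0, 0], "twist": 0},
    {"jaw": 0, "travel": [0.006, 0, 0], "twist": 0}
  ]
}}

```text
t: 8.12
eef_pos: [558.8, 46.0, 8.7]
tcp_rot: [-3.141, -0.0, 1.754]
ft_force: [-0.0, -0.3, -2.5]
opening: 0.316
grip_force: 30.0
```

```bash
python3 lift.py
python3 - <<'E'
import cv2
from h import *
s=read_camera("scene")["frame"][:,:,::-1];cv2.imwrite("pics/scene4.png",s);cv2.imwrite("pics/z4.png",cv2.resize(s[190:255,270:350],None,fx=9,fy=9,interpolation=2))
E
```

```text
t 8.12 tcp [558.8  46.    8.7] [-3.1415e+00 -1.0000e-04  1.7539e+00] F [-0.  -0.3 -2.5] open 0.316 grip 30.0
travel [-0.0005 -0.0001 -0.    ] twist -0.0011
A shift [-0.135 -1.062] 5mm= [-0.13 -1.47] lift 3.62
B shift [ 0.004 -1.036] 5mm= [ 0.03 -1.48] lift 3.49
wrench-control shift [0.001 0.004]
```

View pics/z4.png

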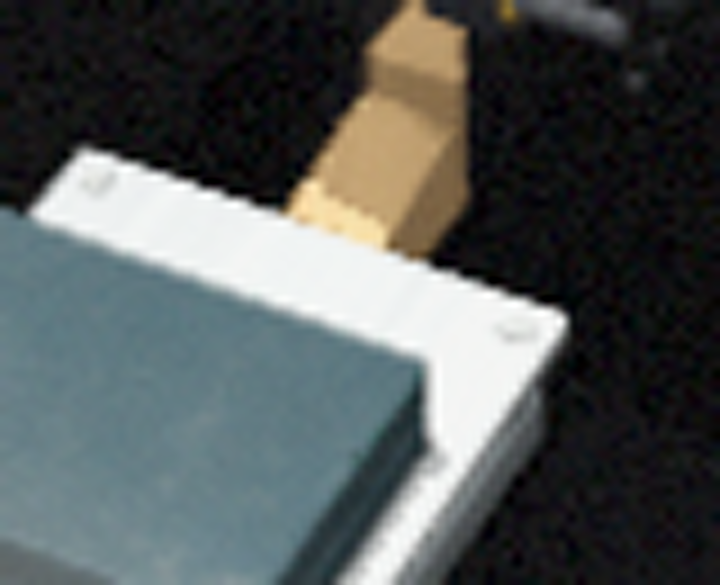

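The scribe line has now passed under the plate's front edge, and the lift is even on both corners at 3.6–4.1 mm. I'll push 3 mm more.

>>> {"method": "drive_tool", "body": {
  "targets": [
    {"jaw": 0, "travel": [0.002, 0, 0], "twist": 0},
    {"jaw": 0, "travel": [0.003, 0, 0], "twist": 0},
    {"jaw": 0, "travel": [0.003, 0, 0], "twist": 0},
    {"jaw": 0, "travel": [0.003, 0, 0], "twist": 0},
    {"jaw": 0, "travel": [0.003, 0, 0], "twist": 0},
    {"jaw": 0, "travel": [0.003, 0, 0], "twist": 0}
  ]
}}

```text
t: 9.02
eef_pos: [558.4, 48.5, 8.8]
tcp_rot: [3.141, 0.0, 1.754]
ft_force: [0.8, -4.3, -2.3]
opening: 0.312
grip_force: 30.0
```

```bash
python3 lift.py
```

```text
t 9.02 tcp [558.4  48.5   8.8] [3.1415e+00 2.0000e-04 1.7537e+00] F [ 0.8 -4.3 -2.3] open 0.312 grip 30.0
travel [-0.0031 -0.0002  0.0001] twist -0.0013
A shift [-0.149 -1.297] 5mm= [-0.13 -1.47] lift 4.42
B shift [ 0.013 -1.3  ] 5mm= [ 0.03 -1.48] lift 4.38
wrench-control shift [-0.01   0.009]
```

```bash
python3 -c "
from cell import *
print(job_done())"
```

```text
the job is handed in; nothing more can be done
None
```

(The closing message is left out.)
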